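# Put the cup trophies on their display stands

## Task

Set the three two-handled brass cups out for display: the smallest on the lowest wooden stand, the middle one on the middle stand and the largest on the highest, each standing upright in the centre of its stand's top. Do not let a cup fall over, and leave the golf-ball award and the marble obelisk standing where they are.

Things in the scene. Friction and masses are not known exactly. Their poses are not given: they have to be found in the camera images.
- cup_small: smallest of three loose brass cups, 90 mm tall: open round bowl, 40 mm outside, on a thin stem over a dark wooden base 40 mm square, 18 mm high. Bowl wall vertical from 69 mm above the underside to the rim: grip there, along x, as ear handles stand out on its +y and -y sides (70 mm over both). Origin: centre of the underside; z up. About 160 g.
- cup_medium: middle-sized of three loose brass cups, 115 mm tall: open round bowl, 50 mm outside, on a thin stem over a dark wooden base 48 mm square, 22 mm high. Bowl wall vertical from 89 mm above the underside to the rim: grip there, along x, as ear handles stand out on its +y and -y sides (80 mm over both). Origin: centre of the underside; z up. About 260 g.
- cup_large: largest of three loose brass cups, 140 mm tall: open round bowl, 60 mm outside, on a thin stem over a dark wooden base 56 mm square, 26 mm high. Bowl wall vertical from 109 mm above the underside to the rim: grip there, along x, as ear handles stand out on its +y and -y sides (90 mm over both). Origin: centre of the underside; z up. About 400 g.
- stand_low: the lowest of the three light wooden display stands, fixed to the desk: 1 square tier 25 mm high, so 25 mm tall in all; flat top 76 mm square. Origin: centre of its underside on the desk, z up; the top's centre is 25 mm above it.
- stand_mid: the middle of the three light wooden display stands, fixed to the desk: 2 square tiers of 25 mm each, 50 mm tall in all; flat top 76 mm square, each tier below 12 mm wider (foot 88 mm square). Origin: centre of its underside on the desk, z up; the top's centre is 50 mm above it.
- stand_high: the highest of the three light wooden display stands, fixed to the desk: 3 square tiers of 25 mm each, 75 mm tall in all; flat top 76 mm square, each tier below 12 mm wider (foot 100 mm square). Origin: centre of its underside on the desk, z up; the top's centre is 75 mm above it.
- golf_award: bystander, loose: a white golf ball (43 mm) on a steel tee over a dark wooden base 50 mm square; 102 mm tall. Origin: centre of the underside, z up.
- obelisk_award: bystander, loose: a pale marble obelisk on a black base 56 mm square; 122 mm tall. Origin: centre of the underside, z up.
Not all that is in view belongs to the job. Leave any pink or red look-alike of the stand_high alone. What is shaped like the cup_medium but red is not meant.

How it is judged (in metres and radians):
At the end, for the whole second after the job is handed in: Smallest cup on the lowest stand, medium on the middle, largest on the highest: base on the top (height within 4 mm), within 14 mm of its centre, tilt under 0.08 rad, released, at rest. Golf-ball award and obelisk upright, within 15 mm of their start (horizontal distance between cup_small and stand_low below 0.014 m and z of cup_small in the frame of stand_low between 0.021 and 0.029 m and angle between each of cup_small, cup_medium, cup_large, golf_award, obelisk_award's own z axis and vertical below 0.08 rad and linear speed of each of cup_small, cup_medium, cup_large below 0.02 m/s and angular speed of each of cup_small, cup_medium, cup_large below 0.2 rad/s and contact force between each of cup_small, cup_medium, cup_large and the fingers below 0.05 N and horizontal distance between cup_medium and stand_mid below 0.014 m and z of cup_medium in the frame of stand_mid between 0.046 and 0.054 m and horizontal distance between cup_large and stand_high below 0.014 m and z of cup_large in the frame of stand_high between 0.071 and 0.079 m and distance of each of golf_award, obelisk_award from where it was at the start of the episode below 0.015 m); the robot touches nothing.
It fails at once if a cup falls over (tilts more than 1 rad) (angle between any of cup_small, cup_medium, cup_large's own z axis and vertical above 1 rad).
It fails at once if the golf-ball award or the obelisk is moved by more than 25 mm or knocked over (distance of any of golf_award, obelisk_award from where it was at the start of the episode above 0.025 m or angle between any of golf_award, obelisk_award's own z axis and vertical above 0.6 rad).
It also fails if it takes over 80 s, if anything falls off the work surface, if the arm or the gripper's body presses on something with over 40 N, if the wrist force passes 120 N, or if a joint passes its speed limit or range.

## Robot

A 6-joint arm with a two-finger parallel gripper is mounted at the origin on the work surface. World frame = base frame: x ahead of the robot, y to its left, z up, the work surface at z = 0. Lengths are in m, angles in degrees, forces in N, time in s.
With the tool pointing down it reaches from about 0.3 to 0.825 m from the base axis. Payload 5.4 kg.
Tool frame: the origin (TCP) lies midway between the tips of the shut fingers; the grasp point (between the pads) lies 19 mm behind it (robot.grip_point_offset is the distance from the TCP to the grasp point, in m); z points along the fingers, y is the line along which they close (so a half turn about z gives the same grasp; the last joint's range is limited). The gripper opens to 92 mm and grips with 3 to 60 N. Pads are 20 mm wide; open, the fingers measure 128 mm over their backs; the gripper's body (75 mm by 189 mm) begins 69 mm behind the grasp point.
Start: joints at [56.946, 9.076, 91.501, -0, 79.423, -12.038], TCP at [0.206, 0.537, 0.215] pointing down, gripper open.
Joint ranges: [-166.64, 166.64], [-54.1, 131.32], [10.49, 154.53], [-73.88, 253.88], [9.74, 151.15], [-171.62, 171.62]. Speed limits (degrees/s): [147.25, 147.25, 180, 180, 180, 180].

## Interface

Orientations are given as a 3x3 rotation matrix whose columns are the frame's x, y, z axes.
In Python, from station import robot, ik, monitor, vision gives the robot as it stands. Calls block until the motion is done:
- robot.move_ptp(position, orientation): joint-space move of the TCP to a pose.
- robot.move_linear(position, vel=0.15, orientation=None, max_force=None): straight line of the TCP; orientation=None keeps the orientation; vel is the mean speed in m/s. With max_force (N) it stops when the force on the tool has changed by that much, and returns True; else False.
- robot.move_j(angles): joint-space move.
- robot.open_jaws() and robot.close(squeeze=None): open the fingers fully, or close them until they stop; squeeze is the grip in N (None keeps the last).
- robot.sleep(seconds).
- ik(position, orientation): joint angles nearest the present ones, or None.
- monitor.read_state(): the state.
- vision.grab_frame(name): name is "scene" or "top" or "wrist"; returns (picture, depth): 480x640x3 uint8, red, green, blue; 480x640 float32, m along the optical axis (not along the pixel's ray), 0 where there is no reading.
- vision.get_calibration(name): a dict with "fx", "fy", "cx", "cy" (pixels), "rvec" (rotation vector, rad) and "tvec" (3), from world to camera coordinates, as OpenCV has them. Camera axes: x right, y down, z forward; pixel columns grow to the right and rows downward; lengths in m; the calibration is good to about 2 mm. A picture is of the moment at which its call begins: read the wrist's pose just before it. get_calibration takes no time and is no camera call; for the wrist camera it gives the pose at the moment of the call.
A pose or a line that the arm cannot do raises robot.MotionError and nothing moves.
- robot.hand_in(): hands the job in; it is judged then, once.
The state is a dict: "clock": time; "joints": joint angles; "qd": joint speeds; "joint_torque": joint torques, N m; "ee_pos": TCP position; "tool_rot": TCP orientation; "contact_force": force on the tool from outside, world axes, zero at the start; "ft_torque": the same for the moment, N m; "opening": finger opening in m; "grip_force": force on a finger pad.
Only numpy, scipy, OpenCV 4.12 (cv2) and the standard library are available. Lean on these libraries where they do the work, as an engineer would, in place of code of your own. Each camera call takes 0.05 s, during which the arm holds its last target. There are 200 camera calls.

## Working session

There is one attempt and no reset: what is moved stays moved. The work goes in short steps, each a Python script; the robot and the scene stay as the last script left them, time stands still between calls to the robot, and variables do not carry over. Pictures are saved under pics/ and viewed, at most 14 in all, crops included, and the job is handed in when it is done.

```bash
ls; mkdir -p pics; python3 - <<'E'
from station import robot, ik, monitor, vision
import cv2,numpy as np
for n in("scene","top"):
    p,d=vision.grab_frame(n); cv2.imwrite(f"pics/{n}0.png",p[:,:,::-1]); np.savez(f"pics/{n}0.npz",p=p,d=d)
    c=vision.get_calibration(n); R=cv2.Rodrigues(np.array(c['rvec'],float))[0]; print(n,c,-R.T@np.array(c['tvec']).ravel(), (d>0).mean())
print(monitor.read_state())
E
```

```text
pics
scene {'fx': 435.1795141941247, 'fy': 435.1795141941247, 'cx': 317.7619590646247, 'cy': 238.97429551442903, 'rvec': array([ 1.66731488,  2.09915275, -0.66176417]), 'tvec': array([ 0.04582281, -0.43418685,  1.41780862])} [1.15194796 0.2164718  0.9093707 ] 0.9959309895833334
top {'fx': 588.7418740337881, 'fy': 588.7418740337881, 'cx': 308.73730251016815, 'cy': 241.33050116420796, 'rvec': array([ 2.23079842, -2.1669646 ,  0.09585844]), 'tvec': array([0.03890997, 0.55595099, 1.1678868 ])} [0.47738917 0.08030742 1.20008557] 0.9958984375
{'clock': 0.1, 'joints': array([ 5.69461839e+01,  9.10898561e+00,  9.15620007e+01, -2.03680011e-03,
        7.94209352e+01, -1.20382411e+01]), 'qd': array([ 0.02714146, -0.06746165, -0.20437215,  0.03454935, -0.00849334,
        0.06422704]), 'joint_torque': array([-1.15384122e-03, -3.86505389e+01, -3.22958887e+01,  7.01511512e-02,
        3.39634751e-02, -4.26995041e-05]), 'ee_pos': array([0.20594384, 0.53628186, 0.21374373]), 'tool_rot': array([[-9.33485199e-01,  3.58614931e-01, -8.45755893e-04],
       [ 3.58615802e-01,  9.33484251e-01, -1.36374413e-03],
       [ 3.00440799e-04, -1.57633639e-03, -9.99998712e-01]]), 'contact_force': array([-0.03319286, -0.14969339,  0.10663808]), 'ft_torque': array([-0.02460405, -0.01321929,  0.00492907]), 'grip_force': 0.0, 'opening': 0.09184906586598826}
```

View pics/scene0.png

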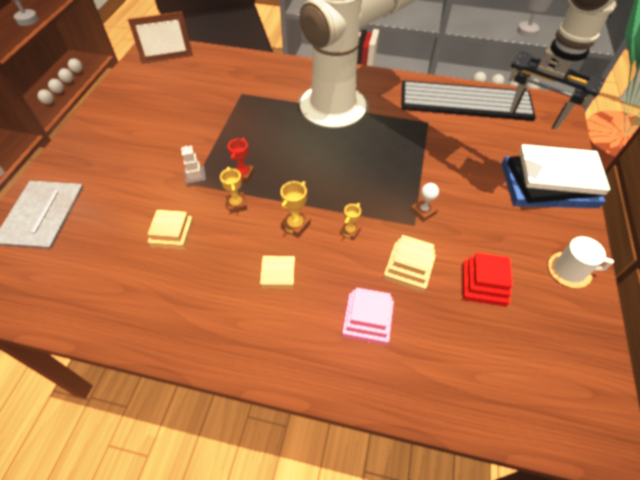

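View pics/top0.png

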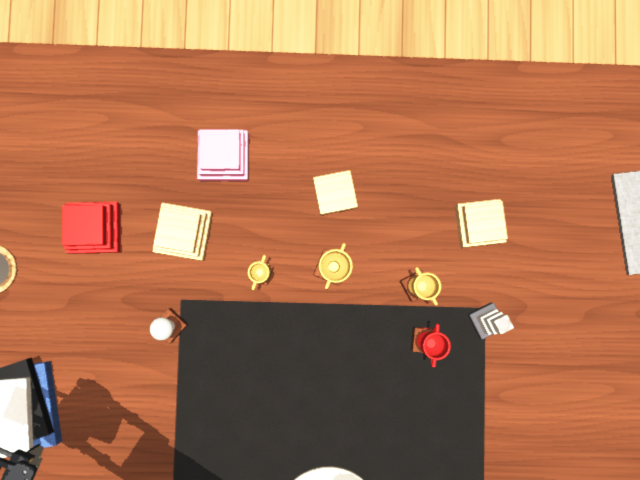

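The top view shows these candidates:

- **Cups:** the brass cups are large (335,266), medium (426,286) and small (259,272). The red look-alike is at (435,345).
- **Stands:** the wooden stands are low (335,192), mid (483,222) and high (182,231). The pink (222,155) and red (90,228) stands are decoys.
- **Bystanders:** the golf award is at (162,328) and the obelisk at (492,321).

I choose the brass cups and the pale wooden stands, and measure them next.

```bash
cat > h.py <<'E'
import cv2,numpy as np
from station import robot, ik, monitor, vision
def cloud(n,d):
    c=vision.get_calibration(n); R=cv2.Rodrigues(np.array(c['rvec'],float))[0]; t=np.array(c['tvec'],float).ravel()
    v,u=np.mgrid[:480,:640]; P=np.stack([(u-c['cx'])/c['fx']*d,(v-c['cy'])/c['fy']*d,d],-1)
    return (P-t)@R
def hsv(p): return cv2.cvtColor(p,cv2.COLOR_RGB2HSV)
CUPS=dict(large=(335,266,.140,.030),medium=(426,286,.115,.025),small=(259,272,.090,.020))
STANDS=dict(low=(335,192,.025),mid=(483,222,.05),high=(182,231,.075))
E
python3 - <<'E'
from h import *
z=np.load("pics/top0.npz"); p,d=z['p'],z['d']; W=cloud("top",d); H=hsv(p)
v,u=np.mgrid[:480,:640]
for k,(a,b,h) in STANDS.items():
    near=np.hypot(u-a,v-b)<45
    m=near&(abs(W[...,2]-h)<.007)&(H[...,0]<40)&(H[...,2]>150)&(d>0)
    m=cv2.morphologyEx(m.astype(np.uint8),cv2.MORPH_OPEN,np.ones((5,5)))
    n,l,s,c=cv2.connectedComponentsWithStats(m); i=1+s[1:,4].argmax(); m=l==i
    r=cv2.minAreaRect(W[m][:,:2].astype(np.float32)*1000); print(k,H[b,a],m.sum(),r,np.median(W[m][:,2]))
for k,(a,b,h,rad) in CUPS.items():
    br=(np.hypot(u-a,v-b)<30)&(H[...,0]>18)&(H[...,0]<35)&(H[...,1]>120)&(H[...,2]>80)
    rim=br&(abs(W[...,2]-h)<.006)
    P=W[rim]; c,r=cv2.minEnclosingCircle(P[:,:2].astype(np.float32)*1000)
    A=np.c_[P[:,:2],np.ones(len(P))]; x=np.linalg.lstsq(A,(P[:,:2]**2).sum(1),rcond=None)[0]
    print(k,rim.sum(),"enc",c,r,"fit",x[:2]/2*1000,np.median(P[:,2]))
    q=W[br]; cc=np.array(c)/1000; e=q[:,:2]-cc; rr=np.hypot(*e.T); hm=(rr>rad+.004)&(q[:,2]>h-.05)
    th=np.arctan2(e[hm,1],e[hm,0]); print("  handle axis",hm.sum(),np.degrees(np.angle(np.exp(2j*th).mean()))/2,abs(np.exp(2j*th).mean()),rr[hm].max(), np.median(q[hm,2]))
for k,(a,b) in dict(golf=(162,328),obel=(492,321),redcup=(435,345)).items():
    m=(np.hypot(u-a,v-b)<28)&(W[...,2]>.012)&(d>0); print(k,W[m].mean(0),W[m].max(0),W[m].min(0))
c=np.hstack([cv2.resize(p[b-37:b+37,a-45:a+45],(266,220)) for a,b,*_ in CUPS.values()])
c2=np.hstack([cv2.resize(p[b-37:b+37,a-45:a+45],(266,220)) for a,b,*_ in STANDS.values()])
cv2.imwrite("pics/crop1.png",np.vstack([c,c2])[:,:,::-1])
E
```

```text
low [ 30  22 255] 1380 ((655.3870239257812, 5.778236389160156), (76.4129867553711, 76.22708129882812), 12.748190879821777) 0.02525853028089621
mid [ 30  25 255] 1461 ((601.8516235351562, -291.81396484375), (75.98490905761719, 78.45539093017578), 8.226127624511719) 0.0499668288641718
high [ 30  23 255] 1585 ((566.7350463867188, 309.6248474121094), (77.11921691894531, 76.09510803222656), 81.89497375488281) 0.07536473447955934
large 48 enc (505.45062255859375, 8.820777893066406) 34.340599060058594 fit [503.48262036  10.24881778] 0.13890027234694746
  handle axis 14 -22.11396439651168 0.9172873505867094 0.07679703539237456 0.1315465197159155
medium 60 enc (471.1265563964844, -163.473388671875) 35.97349548339844 fit [ 472.03981485 -161.57771127] 0.11264716191685187
  handle axis 15 33.0949083596546 0.9007739068934301 0.24386123547829225 0.10773069615819791
small 17 enc (490.1786193847656, 150.66885375976562) 20.305896759033203 fit [488.57943108 149.64046351] 0.08785847655919252
  handle axis 15 -17.651929445002015 0.8565989925569892 0.07151434495074387 0.08147266633916932
golf [0.38086386 0.3225214  0.06098201] [0.41159696 0.34829216 0.10680559] [0.34477313 0.29484641 0.0120097 ]
obel [ 0.4072731  -0.29871722  0.057947  ] [ 0.44119729 -0.27129228  0.12263519] [ 0.36859823 -0.32528259  0.01209641]
redcup [ 0.36357179 -0.18037902  0.07350916] [ 0.40225983 -0.15606085  0.12023814] [ 0.32485083 -0.20659334  0.01220701]
```

View pics/crop1.png

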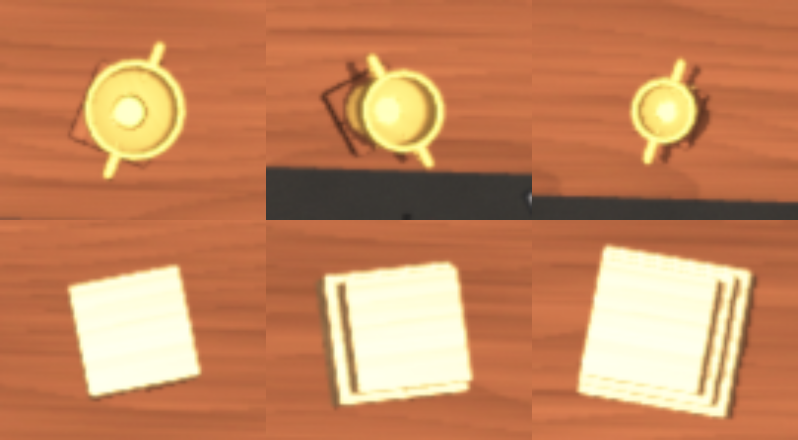

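The crop shows three brass cups with their handle axes at about -22° (large), +30° (medium) and -18° (small), plus the three wooden stands. I'll take a close wrist view above the large cup.

```bash
cat >> h.py <<'E'
def Rd(a):
    a=np.radians(a); c,s=np.cos(a),np.sin(a)
    return np.array([[-s,c,0],[c,s,0],[0,0,-1.]])
def fitcup(n,xy,h,rad,name=None):
    p,d=vision.grab_frame(n); W=cloud(n,d); H=hsv(p)
    if name: cv2.imwrite(f"pics/{name}.png",p[:,:,::-1])
    e=np.hypot(W[...,0]-xy[0],W[...,1]-xy[1])
    m=(d>0)&(e<rad+.035)&(W[...,2]>h-.006)&(W[...,2]<h+.01)
    m=cv2.morphologyEx(m.astype(np.uint8),cv2.MORPH_CLOSE,np.ones((3,3)))
    P=W[(m>0)&(abs(W[...,2]-h)<.01)][:,:2]; c=P.mean(0)
    for _ in range(15):
        r=np.hypot(*(P-c).T); Q=P[abs(r-rad+.0015)<(.012 if _<6 else .004)]
        x=np.linalg.lstsq(np.c_[Q,np.ones(len(Q))],(Q**2).sum(1),rcond=None)[0]; c=x[:2]/2
    R=np.sqrt(x[2]+c@c); B=W[(d>0)&(W[...,2]>h-.045)&(W[...,2]<h+.01)][:,:2]-c; r=np.hypot(*B.T)
    B=B[(r>rad+.004)&(r<rad+.02)]; th=np.exp(2j*np.arctan2(B[:,1],B[:,0])).mean()
    print(n,"c",c.round(4),"r",round(R,4),len(Q),"handle",round(np.degrees(np.angle(th))/2,1),abs(th).round(2),len(B)); return c
E
python3 - <<'E'
from h import *
robot.move_linear([.206,.537,.32])
robot.move_ptp([.505,.010,.32],Rd(68)); robot.sleep(.3)
fitcup("wrist",(.505,.010),.14,.03,"w1")
fitcup("top",(.489,.150),.09,.02);fitcup("top",(.472,-.162),.115,.025)
s=monitor.read_state();print(s['clock'],s['joints'].round(1),s['ee_pos'])
E
```

```text
wrist c [0.5026 0.0075] r 0.0281 542 handle -20.6 1.0 98
top c [0.4893 0.1505] r 0.0185 112 handle -17.8 0.99 34
top c [ 0.4649 -0.1722] r 0.0184 22 handle 19.4 1.0 1
3.5667 [-12.6  -4.3  93.5   0.   90.8 -80.6] [0.50500676 0.01011879 0.32000153]
```

View pics/w1.png

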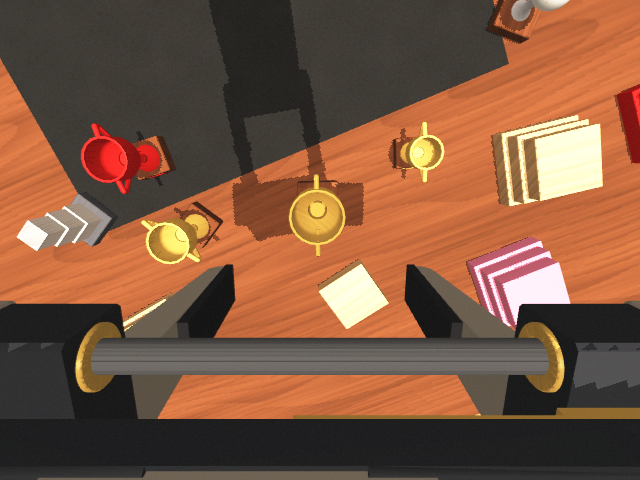

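The wrist view shows the large cup centred between the fingers at (317,215), with both handles clear of the finger line. I'll grasp it and set it on the high stand.

```bash
cat >> h.py <<'E'
def pick(c,h,a):
    z=h-.012-.019
    robot.move_linear([*c,.30],.25,Rd(a)); robot.move_linear([*c,z+.06],.2); robot.move_linear([*c,z],.08)
    robot.close(25); s=monitor.read_state(); print("grip",s['opening'],s['grip_force'],s['contact_force'])
    robot.move_linear([*c,z+.02],.05); robot.move_linear([*c,.30],.15); print(monitor.read_state()['opening'])
def place(t,h,sh,a):
    z=h-.031+sh
    robot.move_linear([*t,.30],.15,Rd(a)); robot.move_linear([*t,z+.012],.12); robot.sleep(.2)
    hit=robot.move_linear([*t,z-.003],.02,max_force=4); s=monitor.read_state(); print("hit",hit,s['ee_pos']-[*t,z],s['contact_force'])
    robot.open_jaws(); robot.sleep(.2); robot.move_linear([*t,z+.07],.1); robot.move_linear([*t,.30],.25); print(monitor.read_state()['clock'])
E
python3 - <<'E'
from h import *
pick((.503,.0085),.14,69.4)
place((.5667,.3096),.14,.075,69.4)
fitcup("wrist",(.5667,.3096),.215,.03,"w2")
fitcup("top",(.5667,.3096),.215,.03,"t2")
robot.move_ptp([.471,-.162,.30],Rd(120)); robot.sleep(.3)
fitcup("wrist",(.471,-.162),.115,.025,"w3")
E
```

```text
grip 0.05702696575970612 24.98727165228047 [-0.85288229 -1.75222685  1.41286631]
0.0573416799610649
hit True [-0.00026979 -0.00013491  0.00012252] [-0.38765117 -0.40175445  6.20683702]
14.0583
wrist c [0.5651 0.3084] r 0.0282 908 handle -20.9 1.0 169
top c [0. 0.] r 0.0 0 handle nan nan 0
wrist c [ 0.4702 -0.1653] r 0.0232 434 handle 29.5 0.99 100h.py:24: RuntimeWarning: Mean of empty slice.
  B=B[(r>rad+.004)&(r<rad+.02)]; th=np.exp(2j*np.arctan2(B[:,1],B[:,0])).mean()
  ret = ret.dtype.type(ret / rcount)
```

```bash
python3 -c "
import cv2,numpy as np
cv2.imwrite('pics/m1.png',np.hstack([cv2.resize(cv2.imread(f'pics/w{i}.png'),(400,300)) for i in (2,3)]))"
```

```text
(no output)
```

View pics/m1.png

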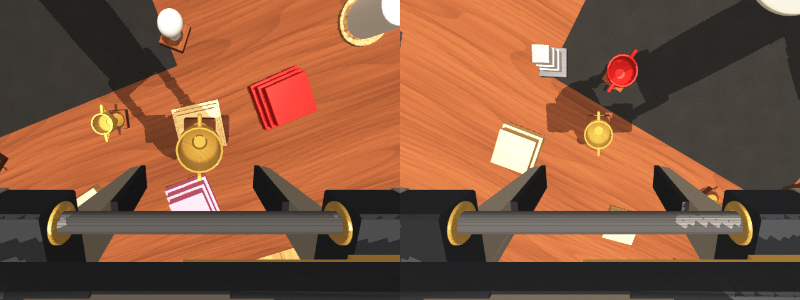

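The left image shows the large cup upright on the high stand at (200,150). The right image shows the medium cup at (598,133), lined up and clear of the red cup and the obelisk. Next is the medium cup, then a wrist look at the small one.

```bash
python3 - <<'E'
from h import *
pick((.4706,-.1640),.115,119.5)
place((.6018,-.2918),.115,.05,119.5)
fitcup("wrist",(.6018,-.2918),.165,.025,"w4")
robot.move_ptp([.489,.150,.30],Rd(72)); robot.sleep(.3)
c=fitcup("wrist",(.489,.150),.09,.02,"w5")
import os
cv2.imwrite('pics/m2.png',np.hstack([cv2.resize(cv2.imread(f'pics/w{i}.png'),(400,300)) for i in (4,5)]))
E
```

```text
grip 0.047387566113190276 25.00002939654223 [ 0.22619979 -0.61841635 -0.59990888]
0.047356859140543196
hit True [-7.14911855e-05 -2.44506878e-05  7.60121271e-06] [ 2.30857499 -1.44303312  4.68859579]
27.0833
wrist c [ 0.6005 -0.2922] r 0.0232 542 handle 29.5 1.0 127
wrist c [0.4878 0.1493] r 0.0182 292 handle -17.5 0.99 78
```

View pics/m2.png

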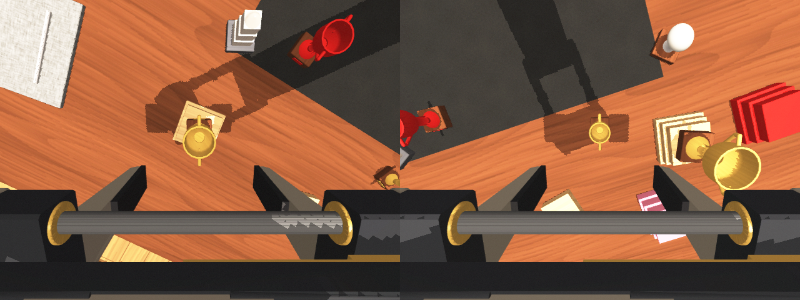

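The medium cup stands on the mid stand (left, 198,140). The small cup is at (600,132), and the large cup on its stand is to the right and clear of the gripper. Now the small cup.

```bash
python3 - <<'E'
from h import *
pick((.4885,.1498),.09,72.4)
place((.6554,.0058),.09,.025,72.4)
fitcup("wrist",(.6554,.0058),.115,.02)
robot.move_ptp([.30,.0,.40],Rd(72)) if ik([.30,.0,.40],Rd(72)) is not None else None
robot.move_ptp([.206,.537,.35],Rd(69)); robot.sleep(.3)
for k,xy,h,r in(("l",(.5667,.3096),.215,.03),("m",(.6018,-.2918),.165,.025),("s",(.6554,.0058),.115,.02)): fitcup("top",xy,h,r,"t9")
p,d=vision.grab_frame("top"); W=cloud("top",d); v,u=np.mgrid[:480,:640]
for k,(a,b) in dict(golf=(162,328),obel=(492,321)).items():
    m=(np.hypot(u-a,v-b)<28)&(W[...,2]>.012)&(d>0); print(k,W[m].mean(0))
p,_=vision.grab_frame("scene"); cv2.imwrite("pics/s9.png",p[:,:,::-1]); print(monitor.read_state()['clock'])
E
```

```text
grip 0.03785356273007352 25.00004118293873 [ 0.22874758 -0.03989112 -0.18902508]
0.03778343769840588
hit True [-2.31608544e-04  1.72763158e-05 -2.75498415e-05] [-1.24440025 -0.14619898  4.80176365]
41.3667
wrist c [0.6539 0.0055] r 0.0182 329 handle -17.3 0.99 96
top c [0.5671 0.3096] r 0.0283 257 handle -20.6 1.0 62
top c [ 0.6027 -0.2901] r 0.0235 209 handle 30.0 1.0 60
top c [0.6555 0.0072] r 0.0185 128 handle -17.5 0.99 32
golf [0.38073497 0.32250735 0.06078823]
obel [ 0.40721517 -0.29875502  0.05772307]
45.325
```

View pics/s9.png

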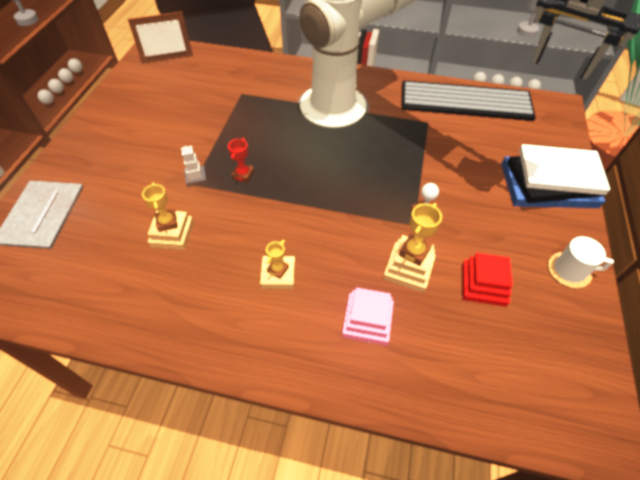

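All three cups stand upright and centred on their stands: medium (165,215), small (278,260) and large (418,240). The golf award and the obelisk haven't moved. Handing in.

```bash
python3 -c "
from station import robot
print(robot.hand_in())"
```

```text
the job is handed in; nothing more can be done
None
```

The job is handed in, with no verdict returned: in the last pictures the small, medium and large cups stand upright on the low, middle and high stands, each within about 2 mm of centre, and the golf-ball award and obelisk have not moved.

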